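Start the mist round at the bench panel

ROBOT

A 6-joint arm with a two-finger parallel gripper is mounted at the origin on the work surface; the furniture and walls round the work are solid. World frame = base frame: x ahead of the robot, y to its left, z up, the work surface at z = 0. Lengths are in m, angles in rad, forces in N, time in s.
With the tool pointing down it reaches from about 0.275 to 0.875 m from the base axis. Payload 12.5 kg.
Tool frame: the origin (TCP) lies at the very end of the fingers, on their centre line; the grasp point (between the pads) lies 19 mm behind it (grip_depth is the distance from the TCP to the grasp point, in m); z points along the fingers, y is the direction in which the jaws open and shut (so a half turn about z gives the same grasp; the last joint's range is limited). The gripper opens to 85 mm and grips with 20 to 120 N. Pads are 22 mm wide; open, the fingers measure 114 mm over their backs; the gripper's body (76 mm by 85 mm) begins 54 mm behind the grasp point. The pads swing forward as they close: fully open they stand 13 mm farther back than shut.
Start: joints at [-1.398, 0.351, 1.652, -0, 1.139, -0.085], TCP at [0.14, -0.532, 0.231] pointing down, gripper open.
Joint ranges: [-2.75, 2.75], [-0.79, 2.1], [0.01, 2.65], [-1.57, 4.71], [0.07, 3.14], [-2.87, 2.87]. Speed limits (rad/s): [2.22, 2.22, 2.79, 3.14, 3.14, 3.14].

INTERFACE

Orientations are given as [roll, pitch, yaw] about the fixed x, y, z axes, in that order (R = Rz(yaw) Ry(pitch) Rx(roll)).
In Python, from rig import * gives the robot as it stands. Calls block until the motion is done:
- reach(position, orientation): joint-space move of the TCP to a pose.
- line_to(position, rotation=None, speed=0.15, until_force=None): straight line of the TCP; rotation=None keeps the orientation; speed is the mean speed in m/s. With until_force (N) it stops when the force on the tool has changed by that much, and returns True; else False.
- move_joints(angles): joint-space move.
- gripper_open() and clamp(force=None): open the fingers fully, or close them until they stop; force is the grip in N (None keeps the last).
- wait(seconds).
- inverse_kinematics(position, orientation): joint angles nearest the present ones, or None.
- get_state(): the state.
- read_camera(name): name is "scene" or "top" or "wrist"; returns the picture (384x512x3 uint8, blue, green, red); there is no depth.
- camera_model(name): a dict with "fx", "fy", "cx", "cy" (pixels), "R" (3x3) and "t" (3): a world point X has camera coordinates R X + t. Camera axes: x right, y down, z forward; pixel columns grow to the right and rows downward; lengths in m; the calibration is good to about 2 mm. A picture is of the moment at which its call begins: read the wrist's pose just before it. camera_model takes no time and is no camera call; for the wrist camera it gives the pose at the moment of the call.
A pose or a line that the arm cannot do raises PlanningError and nothing moves.
- sign_off(): hands the job in, once; it reports no verdict.
Trained networks look in the newest picture that a camera, given by its name, has taken for a name from the list of things; names that differ only in an ending like _2 or _b are one class to them, and where a whole thing is asked for, a point or a joint stands for the part that bears it (a point fixed in the world has none). Each returns a list of dicts, best first, with "conf" (0 to 1); they miss things now and then, are a little off and sometimes report something else, mostly with a low value. They report only what shows in the picture. A call takes as long as a camera call.
- search_frame(camera, target): "rect" ([left, top, right, bottom] in pixels, round what is visible of it).
- cut_out(camera, target): "pixels" (384x512 bool, what is visible of it) and "rect" ([left, top, right, bottom] in pixels, round what is visible of it).
- pinpoint(camera, target): "at" ([column, row] in pixels: a listed point, or the origin of a listed thing).
The state is a dict: "clock": time; "joints": joint angles; "qvel": joint speeds; "joint_efforts": joint torques, N m; "eef_pos": TCP position; "tcp_rot": TCP orientation; "contact_force": force on the tool from outside, world axes, zero at the start; "moment": the same for the moment, N m; "grip_width": finger opening in m.
Only numpy, scipy, OpenCV 4.12 (cv2) and the standard library are available. Lean on these libraries where they do the work, as an engineer would, in place of code of your own. Each camera call takes 0.05 s, during which the arm holds its last target.

TASK

Start the misting from the switch panel on the bench by pressing with your fingertips, in this order: press down the raised near end of the wide rocker so that it flips right over, press the round button right down so that it stays in, then press the long narrow bar key right down and let it come up again. Leave the square stop key unpressed, and do not grip, lift or shift the watering rose, the tin or the secateurs that stand round the panel.

Things in the scene. Friction and masses are not known exactly. Their poses are not given: they have to be found in the camera images.
- panel: darker grey switch enclosure, 120 (x) x 330 (y) x 24 mm, screwed to the bench; origin at the centre of its underside. Its -x side is the near side (towards the robot at yaw 0). Four equal modules (pale grey housings 84 (x) x 70 (y) x 18 mm, tops 42 mm above the bench) stand in a row along its y, 76 mm apart, all turned as the panel is; which module is in which place varies. All keys are dark grey and are told apart by shape
- rocker (a joint): the wide rocker (60 x 34 mm, long way along the panel's x, shallow V on top) that pivots about its middle. -0.2 rad: near (-x) end up, far end down (off, as it starts or nearly so). +0.2 rad: near end fully down (on). Needs about 2.5 N on the near end, stays where it is left
- rocker_near_pad (a point): point on the top face of the rocker's near half, 20 mm from its pivot towards the near (-x) side of the panel, on its middle line; moves with the rocker, about 58 mm above the bench when raised and 50 mm when pressed home (it drops 8 mm). Press straight down here
- round_key (a joint): travel of the round button, m: 0 out, 0.007 fully in. It takes about 3 N and has no return: it stays where it is pushed
- round_key_top (a point): centre of the top face of the round button, 32 mm across; starts about 54 mm above the bench, 12 mm proud of its housing; goes down 7 mm
- bar_key (a joint): travel of the long narrow bar key, m: 0 up, 0.007 fully down; a spring returns it (2 N at the top, 5 N fully down)
- bar_key_top (a point): centre of the top face of the bar key, 60 mm (panel x) x 18 mm; 54 mm above the bench, 12 mm proud of its housing; goes down 7 mm
- square_key (a joint): travel of the square stop key, m: 0 up, 0.007 fully down, sprung like the bar key; not to be pressed
- square_key_top (a point): centre of the top face of the square stop key, 31 x 31 mm, 54 mm above the bench
- rose: loose brass watering rose (cone with a neck), 70 mm wide, 59 mm high, beyond the panel; origin at the centre of its underside
- tin: loose round food tin, 75 mm wide, 58 mm high, beside the panel's +y end; origin at the centre of its underside
- secateurs: loose pair of secateurs (pruning shears) with red handles, 67 mm wide, 191 mm long along its own y (roughly along the panel's x), 17 mm high, lying beside the panel's -y end; origin at the centre of its underside

How it is judged:
By the outcome, as a careful person would: the job done as asked, in the order asked, and still so for the second after the job is handed in, with the robot touching nothing.
It also fails if it takes over 35 s, if anything falls off the work surface, if the arm or the gripper's body presses on something with over 40 N, if the wrist force passes 120 N, or if a joint passes its speed limit or range.

## Working session

There is one attempt and no reset: what is moved stays moved. The work goes in short steps, each a Python script; the robot and the scene stay as the last script left them, time stands still between calls to the robot, and variables do not carry over. Pictures are saved under pics/ and viewed, and the job is handed in when it is done.

```bash
mkdir -p pics; ls
python3 - <<'E'
from rig import *
import cv2
for n in ("top","scene"):
    im=read_camera(n); cv2.imwrite(f"pics/{n}0.png",im)
    for t in ["panel","rocker","round_key","bar_key","square_key","rose","tin","secateurs"]:
        d=search_frame(n,t)
        print(n,t,[(round(x["conf"],2),[int(v) for v in x["rect"]]) for x in d[:3]])
    for t in ["panel","rocker_near_pad","round_key_top","bar_key_top","square_key_top"]:
        d=pinpoint(n,t)
        print(n,t,[(round(x["conf"],2),[round(float(v),1) for v in x["at"]]) for x in d[:3]])
    m=camera_model(n); print({k:(v.tolist() if hasattr(v,'tolist') else v) for k,v in m.items()})
s=get_state(); print(s["clock"],s["grip_width"],s["tcp_rot"])
E
```

```text
pics
top panel [(0.56, [216, 176, 343, 244]), (0.32, [318, 211, 330, 226])]
top rocker [(0.78, [232, 191, 248, 211]), (0.18, [219, 174, 345, 246])]
top round_key []
top bar_key [(0.58, [262, 195, 269, 216])]
top square_key [(0.67, [286, 206, 300, 220])]
top rose [(0.8, [250, 142, 278, 169])]
top tin [(0.63, [176, 167, 214, 194])]
top secateurs [(0.86, [356, 197, 382, 261])]
top panel []
top rocker_near_pad [(0.62, [234.5, 205.6]), (0.15, [195.6, 181.7])]
top round_key_top [(0.58, [323.1, 220.7]), (0.27, [279.6, 212.0])]
top bar_key_top [(0.45, [270.6, 205.0])]
top square_key_top [(0.56, [296.2, 213.4])]
{'fx': 499.02501397327836, 'fy': 499.02501397327836, 'cx': 267.62719913973257, 'cy': 191.18723403743758, 'R': [[0.026198115656352116, -0.9995233311553312, 0.016333071119847366], [-0.9938377443458093, -0.027802487798805106, -0.10730125621739409], [0.10770420906208804, -0.01342133183953367, -0.9940923856473114]], 't': [0.013730129198808165, 0.5729440256388691, 1.2982858951104455]}
scene panel [(0.68, [227, 186, 335, 243])]
scene rocker [(0.58, [238, 199, 259, 219])]
scene round_key [(0.
[... 234 characters left out ...]
ene secateurs [(0.72, [322, 159, 363, 194])]
scene panel [(0.7, [282.2, 201.0])]
scene rocker_near_pad [(0.45, [255.0, 209.8])]
scene round_key_top [(0.52, [311.1, 178.2])]
scene bar_key_top [(0.45, [266.9, 197.2])]
scene square_key_top [(0.49, [295.9, 188.8])]
{'fx': 420.032355504892, 'fy': 420.032355504892, 'cx': 257.939412697693, 'cy': 186.374707001707, 'R': [[-0.7168412690426492, -0.6969384971945318, 0.020379551652364845], [-0.48035865931740956, 0.4724687975244016, -0.7389376115644857], [0.5053653662609903, -0.53949046932645, -0.6734655745395022]], 't': [0.43650037635518246, 0.31116851746965946, 1.0180461762251942]}
1.4 0.0856462593572447 [ 3.14154312e+00 -2.11972655e-05  2.57764037e-01]
```

Run:
```python
import cv2
a=cv2.imread("pics/top0.png"); b=cv2.imread("pics/scene0.png")
cv2.imwrite("pics/top0z.png",cv2.resize(a[130:275,165:395],None,fx=3.4,fy=3.4,interpolation=cv2.INTER_CUBIC))
cv2.imwrite("pics/scene0z.png",cv2.resize(b[140:270,180:380],None,fx=4,fy=4,interpolation=cv2.INTER_CUBIC))
```

```text
(no output)
```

View pics/top0z.png

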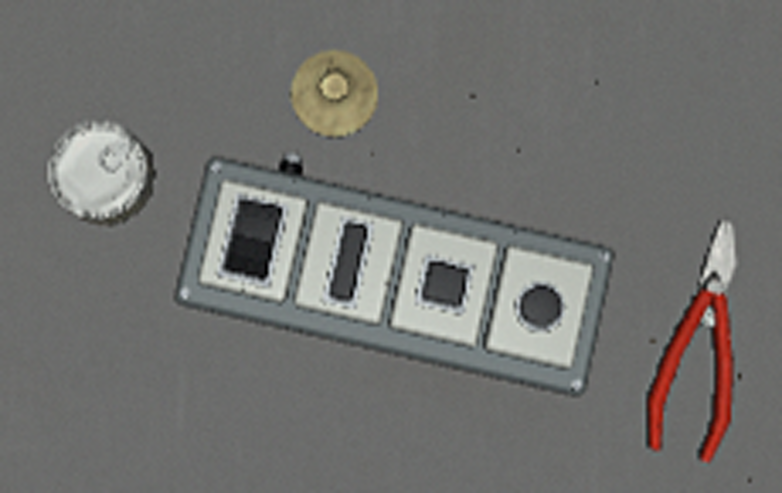

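View pics/scene0z.png

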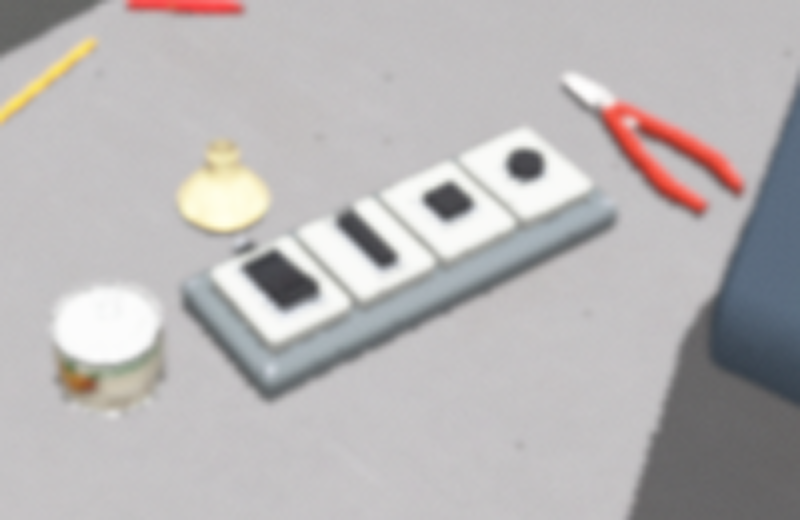

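The order along the panel, from +y to -y, is rocker, bar, square, round: zoomed pixels about (252,240), (347,262), (444,283) and (540,306). I'll fit the panel pose from the housings next.

```bash
cat > h.py <<'E'
import numpy as np, cv2
from scipy.optimize import least_squares
def unproj(m,p,z):
    R=np.array(m["R"]);t=np.array(m["t"]);c=-R.T@t
    d=R.T@np.array([(p[0]-m["cx"])/m["fx"],(p[1]-m["cy"])/m["fy"],1.])
    return c+d*(z-c[2])/d[2]
def proj(m,X):
    q=np.array(m["R"])@X+np.array(m["t"]); return np.array([m["fx"]*q[0]/q[2]+m["cx"],m["fy"]*q[1]/q[2]+m["cy"]])
def fitpanel(pts,offs=(114,38,-38,-114)):
    """pts: world xy centres in order +y..-y -> x,y,yaw"""
    o=np.array(offs)/1000
    f=lambda v:(np.c_[v[0]-np.sin(v[2])*o,v[1]+np.cos(v[2])*o]-pts).ravel()
    r=least_squares(f,[*np.mean(pts,0),0]); return r.x,r.fun
E
python3 - <<'E'
from rig import *
from h import *
im=cv2.imread("pics/top0.png"); m=camera_model("top")
g=cv2.cvtColor(im,cv2.COLOR_BGR2GRAY)
mask=np.zeros_like(g); mask[172:250,212:350]=1
b=((g>165)*mask).astype(np.uint8)
cs,_=cv2.findContours(b,cv2.RETR_EXTERNAL,cv2.CHAIN_APPROX_NONE)
cs=sorted([c for c in cs if cv2.contourArea(c)>200],key=lambda c:c[:,0,0].mean())
P=[]
for c in cs:
    r=cv2.minAreaRect(c); p=unproj(m,r[0],.042); P.append(p[:2]); print(np.round(r[0],1),np.round(r[1],1),round(r[2],1),np.round(p,4))
if len(P)==4: print(fitpanel(np.array(P)))
# dark keys
b=((g<75)*mask).astype(np.uint8)
n,l,s,ce=cv2.connectedComponentsWithStats(b)
for i in range(1,n):
    if s[i,4]>40: print("dark",s[i],ce[i],np.round(unproj(m,ce[i],.053),4))
print(get_state()["clock"])
E
```

```text
[238.9 200.3] [24.7 29.8] 13.0 [0.5449 0.1043 0.042 ]
[267.  206.8] [24.7 29.9] 13.0 [0.5297 0.0298 0.042 ]
[295.3 213.3] [24.8 29.9] 13.0 [ 0.5146 -0.0448  0.042 ]
[323.4 219.8] [24.8 29.8] 12.5 [ 0.4996 -0.1193  0.042 ]
(array([ 0.5222094 , -0.00748769, -0.20017488]), array([-4.73893455e-05, -5.26848849e-05,  2.43865067e-05, -9.46995069e-05,
        4.34375694e-05,  1.01227974e-04, -2.04347307e-05,  4.61564175e-05]))
dark [231 189  17  23 272] [239.         199.72058824] [0.5455 0.1037 0.053 ]
dark [262 196  11  22 150] [266.99333333 206.35333333] [0.5301 0.0302 0.053 ]
dark [289 207  14  13 122] [295.56557377 212.64754098] [ 0.5157 -0.0448  0.053 ]
dark [318 214  12  12  98] [323.92857143 219.1122449 ] [ 0.5008 -0.1191  0.053 ]
1.4
```

```bash
cat >> h.py <<'E'
YAW=-0.200
C=np.array([0.5222,-0.0075])
def P(px,py):
    c,s=np.cos(YAW),np.sin(YAW); return C+np.array([c*px-s*py,s*px+c*py])
ORI=[np.pi,0,YAW]
E
python3 - <<'E'
from rig import *
from h import *
clamp(20)
p=P(-.020,.114); print(p)
reach([*p,.13],ORI)
s=get_state(); print(s["clock"],s["eef_pos"],s["grip_width"],s["contact_force"])
m=camera_model("wrist")
cv2.imwrite("pics/w1.png",read_camera("wrist"))
for t,q in [("rocker_near_pad",[*p,.058]),("bar_key_top",[*P(0,.038),.054]),("round_key_top",[*P(0,-.114),.054])]:
    d=pinpoint("wrist",t); print(t,[(round(x["conf"],2),np.round(x["at"],1), np.round(unproj(m,x["at"],q[2]),4)) for x in d[:2]],proj(m,np.array(q)))
np.save("m1.npy",m,allow_pickle=True)
E
```

```text
[0.52524697 0.10820098]
4.825 [0.52542882 0.10766828 0.13008969] -0.00018011834555254147 [ 0.3926701  -1.04709825 -0.57569765]
rocker_near_pad [(0.62, array([252.1, 209.7]), array([0.5225, 0.1096, 0.058 ])), (0.27, array([356.6, 180. ]), array([0.5298, 0.0302, 0.058 ]))] [253.16064716 206.00815329]
bar_key_top [(0.77, array([352.7, 180. ]), array([0.5291, 0.0318, 0.054 ]))] [355.37354629 178.66845133]
round_key_top [] [559.78486996 178.49475572]
```

View pics/w1.png

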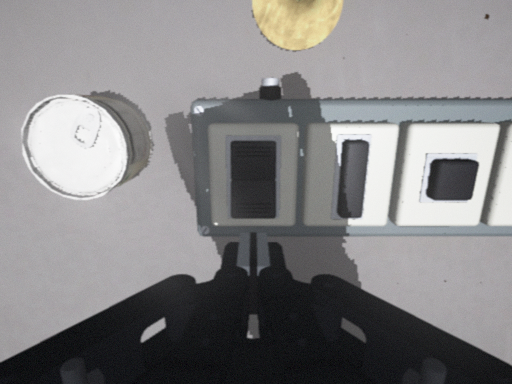

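The wrist view agrees. The rocker spans columns 231–276 and rows 140–218, and the predicted pad at (253,206) sits on its near half. The closed fingertips are narrow. Next I'll press the rocker.

Run:
```python
from rig import *
from h import *
p=P(-.020,.114)
line_to([*p,.066],speed=.12)
f0=get_state()["contact_force"]
for z in (.058,.054,.052,.050,.049,.048):
    hit=line_to([*p,z],speed=.03,until_force=18)
    s=get_state(); print(z,hit,np.round(s["eef_pos"],4),np.round(s["contact_force"]-f0,1),s["clock"])
    if hit: break
line_to([*p,.13],speed=.15)
m=camera_model("wrist"); cv2.imwrite("pics/w2.png",read_camera("wrist")); print(get_state()["clock"])
d=pinpoint("wrist","rocker_near_pad");print(d[:1],proj(m,np.array([*p,.05])))
```

```text
0.058 False [0.5252 0.1082 0.058 ] [ 0.4 -0.3 -0.4] 6.125
0.054 False [0.5252 0.1082 0.0538] [ 0.5 -0.3 -0.6] 6.4083
0.052 False [0.5252 0.1082 0.0519] [-0.  -0.1 -0.7] 6.6583
0.05 False [0.5251 0.1083 0.0506] [-5.3 -0.3 11.5] 6.9083
0.049 False [0.5252 0.1083 0.0504] [-9.  -1.  21.9] 7.1583
0.048 False [0.5252 0.1083 0.0502] [-14.   -1.4  34. ] 7.4083
8.1583
[{'at': [253.5, 206.2], 'conf': 0.69}] [253.54246621 202.12213882]
```

View pics/w2.png

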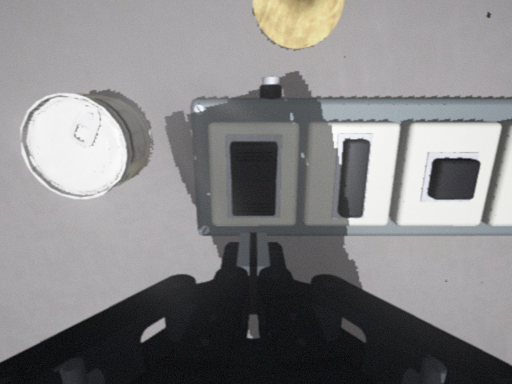

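Run:
```python
import cv2,numpy as np
a,b=[cv2.resize(cv2.imread(f"pics/w{i}.png")[110:245,185:305],None,fx=3.3,fy=3.3,interpolation=cv2.INTER_CUBIC) for i in(1,2)]
x=np.hstack([a,b]); x=(255*(x/255.)**.5).astype(np.uint8); cv2.imwrite("pics/cmp.png",x)
```

```text
(no output)
```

View pics/cmp.png

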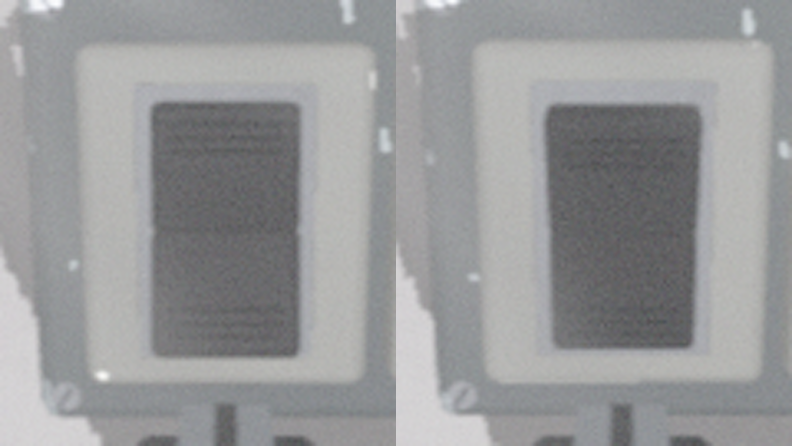

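The rocker has flipped. In the right-hand crop the near end now looks narrower and the far end wider, and it hit a hard stop at 50 mm. Next is the round button.

Run:
```python
from rig import *
from h import *
p=P(0,-.114)
reach([*P(-.005,-.114),.11],ORI)
m=camera_model("wrist"); im=read_camera("wrist"); cv2.imwrite("pics/w3.png",im)
d=pinpoint("wrist","round_key_top");print([(x["conf"],np.round(unproj(m,x["at"],.054),4)) for x in d[:2]],p)
line_to([*p,.062],speed=.12)
f0=get_state()["contact_force"]
for z in (.054,.050,.048,.047,.046,.0455,.045):
    hit=line_to([*p,z],speed=.03)
    s=get_state(); f=s["contact_force"]-f0; print(z,np.round(s["eef_pos"],4),np.round(f,1),s["clock"])
    if f[2]>18: break
line_to([*P(-.005,-.114),.11],speed=.15)
cv2.imwrite("pics/w4.png",read_camera("wrist")); print(get_state()["clock"])
a,b=[cv2.imread(f"pics/w{i}.png") for i in(3,4)]
cv2.imwrite("pics/cmp2.png",cv2.resize(np.hstack([a,b]),(800,300)))
```

```text
[(0.69, array([ 0.4986, -0.1195,  0.054 ]))] [ 0.4995517  -0.11922759]
0.054 [ 0.4995 -0.1192  0.054 ] [ 1.2 -0.3 -1. ] 10.1917
0.05 [ 0.4995 -0.1192  0.0498] [-0.6 -0.7 -0.6] 10.475
0.048 [ 0.4995 -0.1192  0.0478] [1.1 0.1 0.1] 10.725
0.047 [ 0.4995 -0.1192  0.0471] [-0.6  1.   3.1] 10.975
0.046 [ 0.4996 -0.1192  0.0469] [-6.3  1.4 17.1] 11.225
0.0455 [ 0.4996 -0.1193  0.0468] [-7.1  2.7 24.2] 11.475
12.1083
```

View pics/cmp2.png

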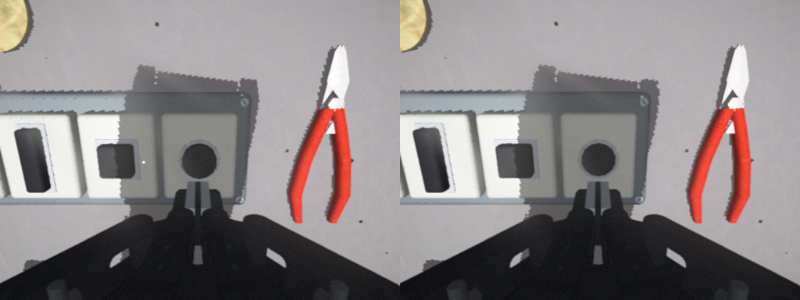

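The round button stopped hard at 46.9 mm, which is full travel, and after the fingers withdrew it looks slightly smaller at about (598,159). The secateurs haven't moved. Next is the bar key.

Run:
```python
from rig import *
from h import *
p=P(0,.038)
reach([*P(-.005,.038),.11],ORI)
m=camera_model("wrist"); cv2.imwrite("pics/w5.png",read_camera("wrist"))
d=pinpoint("wrist","bar_key_top");print([(x["conf"],np.round(unproj(m,x["at"],.054),4)) for x in d[:2]],p)
line_to([*p,.062],speed=.12)
f0=get_state()["contact_force"]
for z in (.054,.050,.048,.047,.046,.0455,.045,.0445):
    line_to([*p,z],speed=.03)
    s=get_state(); f=s["contact_force"]-f0; print(z,np.round(s["eef_pos"],4),np.round(f,1),s["clock"])
    if f[2]>24: break
wait(.2)
line_to([*P(-.005,.038),.11],speed=.12)
cv2.imwrite("pics/w6.png",read_camera("wrist")); 
line_to([*P(-.1,.038),.2],speed=.2)
cv2.imwrite("pics/w7.png",read_camera("wrist")); cv2.imwrite("pics/top1.png",read_camera("top"))
print(get_state()["clock"])
a,b=[cv2.imread(f"pics/w{i}.png") for i in(5,6)]
t=cv2.resize(cv2.imread("pics/top1.png"),(400,300));w=cv2.resize(cv2.imread("pics/w7.png"),(400,300))
cv2.imwrite("pics/cmp3.png",np.vstack([cv2.resize(np.hstack([a,b]),(800,300)),np.hstack([w,t])]))
```

```text
[] [0.52974943 0.02974253]
0.054 [0.5298 0.0297 0.0541] [ 0.8 -0.8 -0.5] 13.8333
0.05 [0.53   0.0298 0.0501] [ 1.7 -0.3  4.1] 14.1167
0.048 [0.53   0.0297 0.0481] [ 2.1 -0.4  4.2] 14.3667
0.047 [0.53   0.0297 0.0471] [ 1.  -0.2  5. ] 14.6167
0.046 [0.53   0.0298 0.0469] [-2.9  0.8 16.1] 14.8667
0.0455 [0.5301 0.0298 0.0468] [-5.2 -0.  23.3] 15.1167
0.045 [0.5301 0.0298 0.0467] [-6.2 -0.5 28.3] 15.3667
17.2167
```

View pics/cmp3.png

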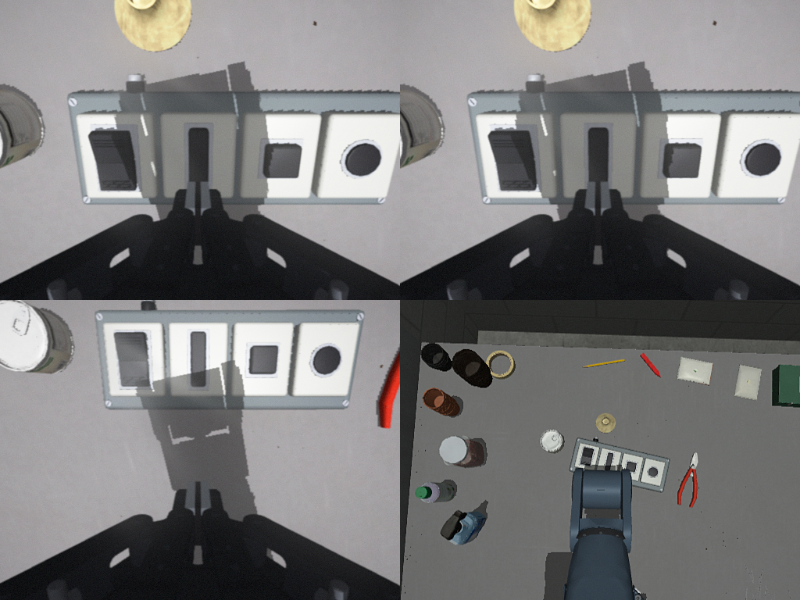

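The lower-left view shows the near end of the rocker down, the bar key back up, the square key untouched and the round button low. The tin, rose and secateurs are where they started, and the arm is clear.

Run:
```python
from rig import *
print(np.round(get_state()["contact_force"],1) if 'np' in globals() else get_state()["contact_force"])
sign_off()
```

```text
[0.64275446 0.34629493 0.05226471]
the job is handed in; nothing more can be done
```

I pressed all three keys in the order asked, using closed fingertips, and handed the job in at about 17 s with the arm clear of everything.

- **Rocker:** it flipped right over and hit a hard stop at 50 mm. The before and after pictures show the near end down.
- **Round button:** I pushed it in to its stop at 46.9 mm, which is full travel. It looked lower after the fingers withdrew.
- **Bar key:** I pressed it to its stop at 46.7 mm. It read about 4–5 N against the spring on the way down, and it looks fully up again afterwards.
- **Left alone:** the square stop key was never touched. The rose, tin and secateurs show no movement in the final pictures.

**Checks that failed or disagreed:**
- The highest tool force was about 34 N, against the rocker's end stop. I had set an 18 N stop on that press, but it didn't trigger, because each short move measures its own change in force.
- The force readings hardly showed the light resistance of the rocker and round button. For those two I relied on the end-stop heights and the pictures.
- The network found no bar key in the close wrist picture, so I used the fitted panel position there.

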